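# Check a stool spindle's thread with a pitch comb leaf

### The job

A screw spindle from a kitchen stool lies in its wooden cradle: take the comb leaf whose teeth match its thread (the one with the flat rectangular tab), set it along the top of the thread near the middle, feel with light pressure for the grooves until every tooth has dropped fully home and the leaf sits flat, and let it go. Then check that it does not rock: with the fingers shut, press lightly on the leaf's back beside the tab, first at the middle of the rounded half, then at the middle of the square half. Never press hard, leave the leaf seated on the thread, and leave the other leaf and the things around undisturbed.

Things in the scene. Friction and masses are not known exactly. Their poses are not given: they have to be found in the camera images.
- cradle: Fixed light-wood cradle: base plate 250 x 70 mm, two notched end blocks (22 mm thick, centred at x = -102 and +102 mm), 59 mm high. Origin: centre of its underside, on the worktop; x along the spindle, z up. It holds a level steel spindle parallel to x, 60 mm above the origin, firm under light pressure. A matching leaf's origin is 72 mm above this origin when home, 80 mm when riding on the crests.
- thread_middle (a point): Middle of the spindle, on its axis. Thread pitch 12 mm: crests 44 mm in diameter, 5.8 mm wide; grooves square to the axis, 30 mm core, 5.6 mm wide at the core and 6.2 mm at the mouth; thread spans at least 68 mm each way. Where the grooves lie along the axis differs each time by some mm and is not told by any reading: feel or see it. A 52 mm flange is at x = +126 mm.
- leaf: The matching comb leaf, aluminium, about 120 g: back plate 26 mm wide, z 12 to 18 mm, one end rounded (x = +53 mm, dark rivet), one square (x = -40 mm); under it two rows of 7 teeth at 12 mm pitch (x = -36 to +36), which straddle the spindle. Origin: centre, at the tooth tips; x to the rounded end, z up. Starts standing on its teeth on the worktop; either way round fits the thread.
- leaf_tab (a point): Centre of the matching leaf's flat rectangular grip tab, 24 mm (leaf x) x 14 mm (y) x 30 mm high, on the middle of the back, 33 mm above the tooth tips (tab z 18 to 48 mm). Each tooth is 4 mm long in x, 12 mm high, the rows at y = 9 to 13 mm and -13 to -9 mm.
- leaf_round_end (a point): Point on the top of the matching leaf's back, 29 mm from its centre towards the rounded end (middle of the back between tab and end), 18 mm above the tooth tips: press here first.
- leaf_square_end (a point): Point on the top of the matching leaf's back, 29 mm from its centre towards the square end, 18 mm above the tooth tips: press here second.
- other_leaf: A wrong leaf of the same aluminium back plate but with 5 teeth a row at 16 mm pitch and a round knob (20 mm diameter, 30 mm high) for a tab: not to be moved. Origin as for the other leaf.
- mug: White mug, 80 mm wide, 90 mm high, origin under its centre: a bystander.
- spanner: Loose steel spanner, 180 mm long, lying flat beyond the cradle: a bystander.
There are look-alikes about, which are no part of the job. What is shaped like the leaf but blue, orange or red is not meant.

How it is judged:
On the way, in this order (a step that is already met when the one before it is completed fails the run):
1. the matching leaf is seated home and flat in the thread (z of leaf in the frame of cradle between 0.068 and 0.074 m and x of leaf in the frame of cradle between -0.03 and 0.03 m and y of leaf in the frame of cradle between -0.004 and 0.004 m and angle between leaf's own z axis and vertical below 0.05 rad and angle between the x axis of leaf and the x axis of cradle, either way round below 0.06 rad), for 0.3 s.
2. the seated leaf is pressed with the fingers on its rounded half, with more than 1.5 N, within 14 mm of leaf_round_end seen from above (all of step 1 and contact force between the fingers and leaf above 1.5 N and horizontal distance between the grasp point and leaf_round_end below 0.014 m), for 0.1 s.
3. the seated leaf is pressed likewise on its square half, at leaf_square_end (all of step 1 and contact force between the fingers and leaf above 1.5 N and horizontal distance between the grasp point and leaf_square_end below 0.014 m), for 0.1 s.
At the end, for the whole second after the job is handed in: The matching leaf rests, released, with all its teeth home in the thread: its origin no more than 74 mm above the cradle's origin (72 is home), within 30 mm of the middle of the thread along the axis and 4 mm of it across, tilted less than 0.05 rad and along the spindle within 0.06 rad (all of step 1 and linear speed of leaf below 0.01 m/s); the robot touches nothing.
It fails at once if the leaf is pressed on the spindle or cradle with more than 25 N (contact force between leaf and cradle above 25 N).
It fails at once if the other leaf is moved by more than 15 mm (distance of other_leaf from where it was at the start of the episode above 0.015 m).
It fails at once if the mug or the spanner is moved by more than 20 mm (distance of any of mug, spanner from where it was at the start of the episode above 0.02 m).
It also fails if it takes over 64 s, if anything falls off the work surface, if the arm or the gripper's body presses on something with over 40 N, if the wrist force passes 120 N, or if a joint passes its speed limit or range.

### The arm

A 7-joint arm with a two-finger parallel gripper is mounted at the origin on the work surface. World frame = base frame: x ahead of the robot, y to its left, z up, the work surface at z = 0. Lengths are in m, angles in rad, forces in N, time in s.
With the tool pointing down it reaches from about 0.35 to 0.9 m from the base axis. Payload 8.1 kg.
Tool frame: the origin (TCP) lies midway between the tips of the shut fingers; the grasp point (between the pads) lies 19 mm behind it; z points along the fingers, y is the direction in which the jaws open and shut (so a half turn about z gives the same grasp; the last joint's range is limited). The gripper opens to 92 mm and grips with 3 to 60 N. Pads are 19 mm wide; open, the fingers measure 130 mm over their backs; the gripper's body (75 mm by 190 mm) begins 47 mm behind the grasp point.
Start: joints at [-1.235, 0.434, 0.025, 1.573, -0.012, 1.134, -0.075], TCP at [0.266, 0.566, 0.227] pointing down, gripper open.
Joint ranges: [-2.62, 2.62], [-0.44, 2.09], [-1.27, 1.32], [0.08, 2.57], [-1.32, 4.46], [0.12, 2], [-2.74, 2.74]. Speed limits (rad/s): [2.22, 2.22, 3.01, 3.01, 3.14, 3.14, 3.14].

### API

Orientations are given as a unit quaternion [w, x, y, z].
In Python, from bench import ctrl, vision gives the robot as it stands.
- The arm moves only by the shell command python3 -m handwheel 'ROWS' [FORCE]. ROWS is text: rows parted by semicolons, each of 7 numbers parted by spaces: the turn, a rotation vector about the tool's x, y, z in degrees, then the shift along the tool's x, y, z in cm, then the opening, from 0 (shut) to 1 (fully open). In form: rx ry rz x y z fingers; .... A call has 1 to 8 rows; each row is the pose to reach, as a shift and turn from the pose commanded when the call began, along the tool's axes at that moment; what a row does not reach only later rows make up. A row lasts 1/10 s, in which the tool goes at most 50 mm and 8.59 degrees, less where a joint would pass 70% of its speed; a pose out of reach is approached as far as the arm can. A call with a gripper value outside its range is refused whole. The fingers move at their own pace and stop on an object; FORCE is the grip in N (left out, the last holds). Time passes only in rows, so rows that repeat a pose let the fingers close. It gives the time, the measured TCP pose, the force and the opening at its end, in the units of the state.
- ctrl.sense(): the state, without advancing time (a new reading comes with each control period).
- vision.capture(name): name is "scene" or "side" or "wrist"; returns the picture (420x560x3 uint8, red, green, blue); there is no depth.
- vision.camera_info(name): a dict with "vfov" (degrees; the focal length in pixels is half the picture's height over the tangent of half this angle, whatever the lens; pixels are square), "cx", "cy" (the principal point, pixels), "extrinsics" (4x4, takes a point from camera to world coordinates). Camera axes: x right, y up, looking along -z (the intrinsics and any distortion apply to the point x, -y, -z); pixel columns grow to the right and rows downward; lengths in m; the calibration is good to about 2 mm. A picture is of the moment at which its call begins: read the wrist's pose just before it. camera_info takes no time and is no camera call; for the wrist camera it gives the pose at the moment of the call.
- ctrl.sign_off(): hands the job in, once; it reports no verdict.
The state is a dict: "time_s": time; "qpos": joint angles; "joint_velocities": joint speeds; "joint_torque": joint torques, N m; "tcp_pos": TCP position; "eef_rot": TCP orientation; "ft_force": force on the tool from outside, world axes, zero at the start; "moment": the same for the moment, N m; "width": opening from 0.0 (shut) to 1.0 (fully open).
Only numpy, scipy, OpenCV 4.12 (cv2) and the standard library are available. Lean on these libraries where they do the work, as an engineer would, in place of code of your own. Each camera call takes 0.05 s, during which the arm holds its last target. There are 200 camera calls.

## Working session

There is one attempt and no reset: what is moved stays moved. The work goes in short steps, Python scripts to look and compute and a shell command to move; the robot and the scene stay as the last step left them, time stands still between calls to the robot, and variables do not carry over. Pictures are saved under pics/ and viewed, about 8 in all and at most 12, crops included, and the job is handed in when it is done.

```bash
ls; mkdir -p pics; cat > h.py <<'E'
from bench import ctrl, vision
import numpy as np, cv2
def snap(n,f):
    ci=vision.camera_info(n); im=vision.capture(n); cv2.imwrite('pics/'+f+'.png',im[:,:,::-1]); np.save('pics/'+f+'.npy',ci,allow_pickle=True); return im,ci
def load(f): return cv2.imread('pics/'+f+'.png'), np.load('pics/'+f+'.npy',allow_pickle=True).item()
def ray(ci,u,v,H=420):
    f=H/2/np.tan(np.radians(ci['vfov'])/2); E=np.array(ci['extrinsics'])
    p=np.array([[u,v]],float)
    k=ci.get('distortion')
    if k is not None: 
        K=np.array([[f,0,ci['cx']],[0,f,ci['cy']],[0,0,1]]); x,y=cv2.undistortPoints(p[None],K,np.array(k,float))[0,0]
    else: x,y=(u-ci['cx'])/f,(v-ci['cy'])/f
    return E[:3,3],E[:3,:3]@np.array([x,-y,-1])
def plane(ci,u,v,z):
    o,d=ray(ci,u,v); return o+d*(z-o[2])/d[2]
def proj(ci,P):
    f=210/np.tan(np.radians(ci['vfov'])/2); E=np.array(ci['extrinsics'])
    q=E[:3,:3].T@(np.array(P)-E[:3,3]); return ci['cx']+f*q[0]/-q[2], ci['cy']-f*q[1]/-q[2]
E
python3 - <<'E'
from h import *
print(ctrl.sense())
a,ca=snap('scene','scene0'); b,cb=snap('side','side0'); c,cc=snap('wrist','wrist0')
for x in(ca,cb,cc): print(x)
cv2.imwrite('pics/both.png',np.vstack([np.hstack([a,b])])[:,:,::-1])
E
```

```text
pics
{'time_s': 0.0, 'qpos': array([-1.23457333,  0.43521693,  0.0249773 ,  1.57411297, -0.01158855,
        1.13398861, -0.07507867]), 'joint_velocities': array([-5.17377024e-05, -9.43742767e-04, -1.07664452e-04,  1.31865615e-04,
        7.35210968e-04,  3.56016852e-04, -2.81352056e-04]), 'joint_torque': array([-1.73018457e-04, -6.67854738e+01,  9.85154249e-01, -3.14463186e+01,
       -6.04705280e-02,  4.28358524e-02,  1.72193131e-04]), 'tcp_pos': array([0.26538484, 0.56528702, 0.22594265]), 'eef_rot': array([-9.53598169e-05,  2.17678483e-01,  9.76020211e-01, -7.84752144e-04]), 'ft_force': array([0.55237122, 0.66721064, 0.17104177]), 'moment': array([0.00919797, 0.0689792 , 0.00364306]), 'width': 1.0024655060768917}
{'vfov': 44.18255377044654, 'cx': 276.37499254941366, 'cy': 216.6850709702187, 'extrinsics': array([[-0.02869643, -0.78950134,  0.6130776 ,  1.29327374],
       [ 0.99958334, -0.02075874,  0.02005525, -0.01970452],
       [-0.00310693,  0.61339767,  0.78976809,  0.98168028],
       [ 0.        ,  0.        ,  0.        ,  1.        ]])}
{'vfov': 53.885504126841525, 'cx': 275.5413955812005, 'cy': 215.9184365603027, 'extrinsics': array([[-9.85818809e-01,  1.12911466e-01, -1.24146194e-01,
         4.60671713e-01],
       [-1.67812232e-01, -6.65833584e-01,  7.26983283e-01,
         6.52956822e-01],
       [-5.75957092e-04,  7.37507044e-01,  6.75339195e-01,
         7.36985945e-01],
       [ 0.00000000e+00,  0.00000000e+00,  0.00000000e+00,
         1.00000000e+00]])}
{'vfov': 62.378851698728866, 'cx': 284.92515883702987, 'cy': 210.63269755808886, 'extrinsics': array([[ 0.42389957, -0.86873319, -0.256148  ,  0.1958207 ],
       [ 0.90570754,  0.40605173,  0.12172033,  0.59893582],
       [-0.00173316, -0.28359237,  0.95894336,  0.38415639],
       [ 0.        ,  0.        ,  0.        ,  1.        ]])}
```

View pics/scene0.png

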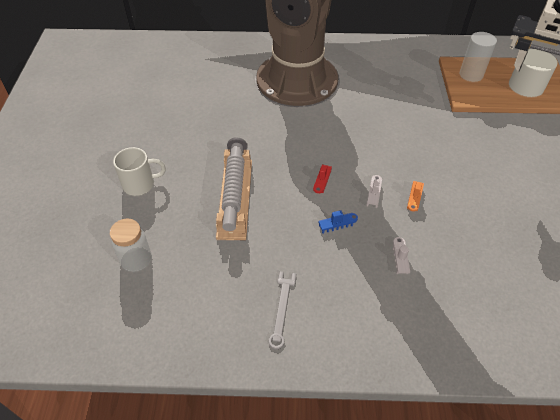

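View pics/side0.png

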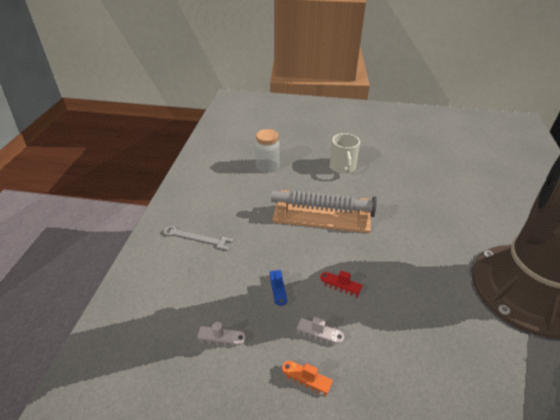

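Two bare-metal leaves: A at scene (375,190) / side (320,330), and B at scene (401,254) / side (222,335). The blue, red and orange ones are decoys. I'll enlarge both to see which has the rectangular tab.

```bash
python3 - <<'E'
from h import *
a,_=load('scene0'); b,_=load('side0')
r=lambda im,u,v,w,h:cv2.resize(im[v-h:v+h,u-w:u+w],(400,300),interpolation=cv2.INTER_CUBIC)
cv2.imwrite('pics/crop1.png',np.vstack([np.hstack([r(a,375,190,40,30),r(a,401,254,40,30)]),np.hstack([r(b,320,330,40,30),r(b,222,335,40,30)])]))
E
```

```text
(no output)
```

View pics/crop1.png

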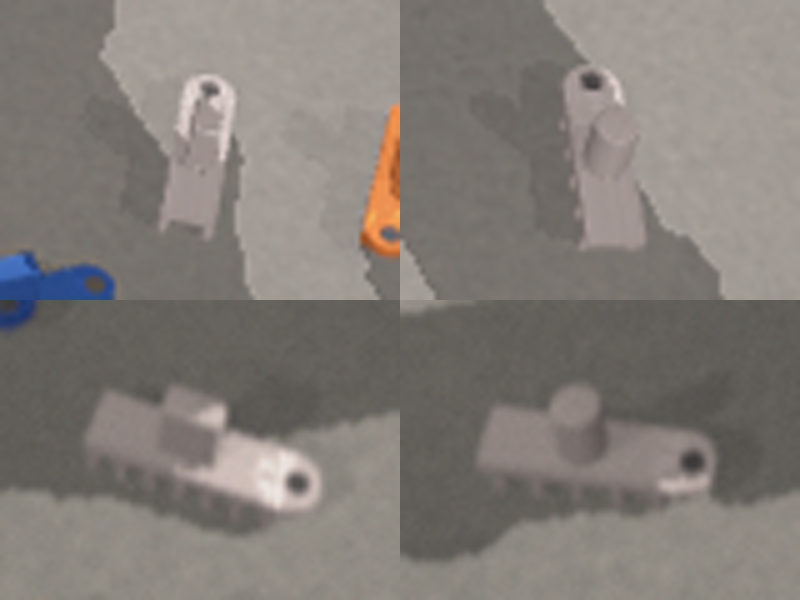

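Both crops agree. A (scene 375,190) has the flat rectangular tab, so it is the matching leaf. B has the round knob, so it is the other leaf. Next I'll measure A and the cradle.

```bash
python3 - <<'E'
from h import *
from scipy.spatial.transform import Rotation as R
a,ca=load('scene0'); b,cb=load('side0')
for z in(.018,):
  print('rivet',plane(ca,376.6,178,z),plane(cb,339.4,336.6,z)); print('sq',plane(ca,373,204.4,z),plane(cb,299.4,323,z))
for n,im,ci,box in(('scene',a,ca,(200,120,270,260)),('side',b,cb,(260,180,390,240))):
  hsv=cv2.cvtColor(im,cv2.COLOR_BGR2HSV); m=((hsv[:,:,0]<22)&(hsv[:,:,1]>70)&(hsv[:,:,2]>90)).astype(np.uint8)
  k=np.zeros_like(m);x0,y0,x1,y1=box;k[y0:y1,x0:x1]=m[y0:y1,x0:x1]
  pts=cv2.findNonZero(k); print(n,len(pts),cv2.boxPoints(cv2.minAreaRect(pts)).round(1).tolist())
  hull=cv2.approxPolyDP(cv2.convexHull(pts),3,True)[:,0]; print([(p.tolist(),plane(ci,*p,0.0)[:2].round(3).tolist(),plane(ci,*p,0.059)[:2].round(3).tolist()) for p in hull])
r=lambda im,u,v,w,h:cv2.resize(im[v-h:v+h,u-w:u+w],(400,600) if w<h else (800,600),interpolation=cv2.INTER_CUBIC)
c1=cv2.resize(a[125:245,195:275],(400,600),interpolation=cv2.INTER_CUBIC)
c2=cv2.resize(b[180:240,265:385],(400,200),interpolation=cv2.INTER_CUBIC)
w,_=load('wrist0'); w=cv2.resize(w,(400,300))
cv2.imwrite('pics/crop2.png',np.hstack([c1,np.vstack([c2,np.zeros((100,400,3),np.uint8),w])]))
M=R.from_quat(np.roll(ctrl.sense()['eef_rot'],-1)).as_matrix(); print(M.round(3))
E
```

```text
rivet [0.41611029 0.20296027 0.018     ] [0.41127788 0.20225115 0.018     ]
sq [0.50176383 0.18665935 0.018     ] [0.49216565 0.18489025 0.018     ]
scene 1253 [[214.5, 238.8000030517578], [221.1999969482422, 148.0], [252.3000030517578, 150.3000030517578], [245.60000610351562, 241.10000610351562]]
[([248, 150], [0.308, -0.127], [0.367, -0.12]), ([251, 168], [0.373, -0.115], [0.429, -0.109]), ([245, 239], [0.599, -0.116], [0.641, -0.11]), ([217, 239], [0.601, -0.181], [0.642, -0.171]), ([224, 152], [0.317, -0.19], [0.376, -0.18])]
side 2021 [[271.70001220703125, 223.0], [275.20001220703125, 188.8000030517578], [373.20001220703125, 198.6999969482422], [369.70001220703125, 232.89999389648438]]
[([370, 230], [0.35, -0.128], [0.359, -0.066]), ([272, 220], [0.603, -0.123], [0.591, -0.061]), ([281, 190], [0.599, -0.25], [0.588, -0.178]), ([366, 198], [0.361, -0.255], [0.369, -0.182])]
[[-0.905  0.425 -0.   ]
 [ 0.425  0.905 -0.001]
 [-0.    -0.001 -1.   ]]
```

View pics/crop2.png

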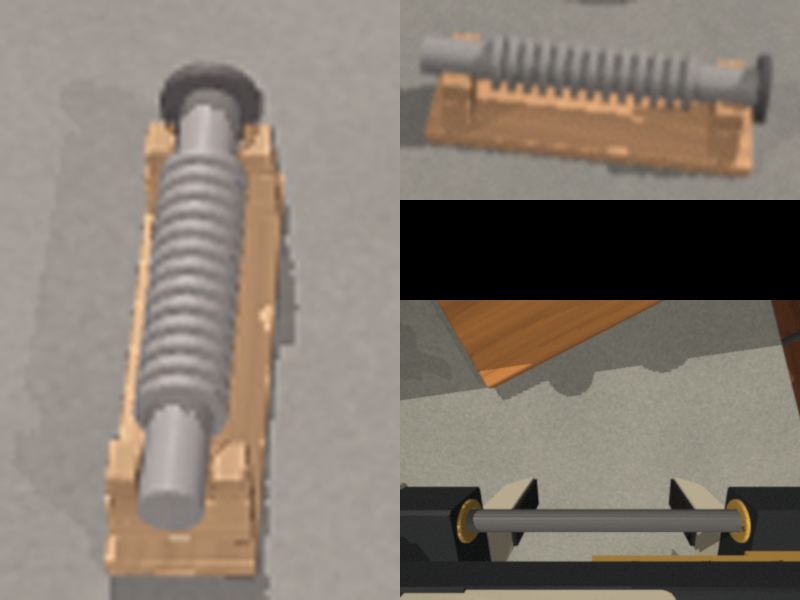

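The crop shows the flange end of the spindle towards the robot, so cradle +x is about world -x. The leaf centre is about (0.455, 0.194). Its rivet-to-end distance measures 85 mm against 80 expected, which is close enough. I'll go above the leaf now.

```bash
python3 -m handwheel '0 0 -7 -4 -3 0 1; 0 0 -13.7 -8 -6 0 1; 0 0 -13.7 -12 -9 0 1; 0 0 -13.7 -16 -12.5 0 1; 0 0 -13.7 -20 -15.5 0 1; 0 0 -13.7 -24 -18.5 0 1; 0 0 -13.7 -28 -21.5 0 1; 0 0 -13.7 -31 -24 0 1' 8; python3 -m handwheel '0 0 0 -2 -1 0 1; 0 0 0 -2 -1 0 1; 0 0 0 -2 -1 0 1'; python3 - <<'E'
from h import *
im,ci=snap('wrist','wrist1'); print(ctrl.sense()['tcp_pos'],ctrl.sense()['eef_rot'])
E
```

```text
time_s: 0.95
tcp_pos: [0.4452, 0.214, 0.2268]
eef_rot: [0.0, 0.1, 0.995, -0.0]
ft_force: [0.1, -0.1, 0.3]
width: 1.001
time_s: 1.25
tcp_pos: [0.4616, 0.2031, 0.2265]
eef_rot: [-0.0, 0.1, 0.995, 0.0]
ft_force: [0.2, 0.2, -0.3]
width: 0.998
[0.46118495 0.20380859 0.22652893] [-3.61923063e-04  9.93295071e-02  9.95054526e-01  8.90146035e-05]
```

View pics/wrist1.png

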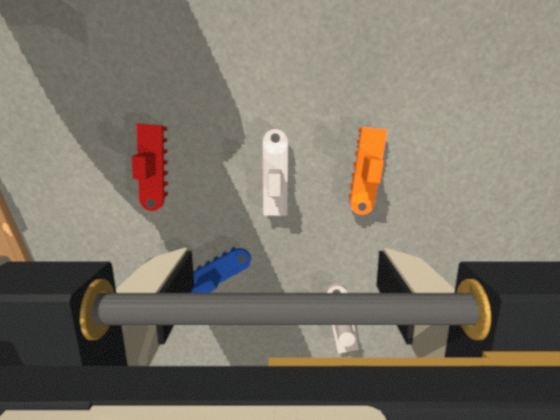

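The matching leaf is centred in view: rivet (275,138), tab (274,184), square end about (275,215). The knobbed leaf is at (342,325), between the finger bar and the gripper body. The blue, red and orange decoys are clear of the grasp.

```bash
python3 - <<'E'
from h import *
from scipy.spatial.transform import Rotation as R
im,ci=load('wrist1')
hsv=cv2.cvtColor(im,cv2.COLOR_BGR2HSV); m=((hsv[:,:,2]>195)&(hsv[:,:,1]<40)).astype(np.uint8)
k=np.zeros_like(m); k[125:218,255:300]=m[125:218,255:300]
box=cv2.boxPoints(cv2.minAreaRect(cv2.findNonZero(k))); print(box.round(1).tolist())
g=hsv[128:150,262:290,2]<110; v,u=np.nonzero(g); u=u.mean()+262; v=v.mean()+128
P=plane(ci,u,v,.018); print('rivet',u,v,P)
for p in box: print(plane(ci,*p,.018)[:2].round(4))
q=np.array([plane(ci,*p,.018)[:2] for p in box]); 
s=q[np.argsort(q[:,0])]; e0=s[:2].mean(0); e1=s[2:].mean(0); print(e0,e1,np.linalg.norm(e0-e1))
d=(e0-e1)/np.linalg.norm(e0-e1); c=e0-0.053*d; c2=e1+.04*d
print('centre',c,c2,P[:2]-.04*d,'yaw',np.degrees(np.arctan2(d[1],d[0])))
M=R.from_quat(np.roll(ctrl.sense()['eef_rot'],-1)).as_matrix(); t=ctrl.sense()['tcp_pos']
print('toolx yaw',np.degrees(np.arctan2(M[1,0],M[0,0])),'shift',M.T@np.r_[(c+c2)/2-t[:2],0.020-t[2]]*100)
E
```

```text
[[263.0, 129.0], [287.0, 129.0], [287.0, 215.0], [263.0, 215.0]]
rivet 274.65384615384613 137.65384615384616 [0.41282718 0.20274739 0.018     ]
[0.4019 0.1928]
[0.4068 0.217 ]
[0.4977 0.1988]
[0.4925 0.1728]
[0.40433077 0.2049043 ] [0.49509217 0.185782  ] 0.09275393942118865
centre [0.45619222 0.19397774] [0.45595145 0.19402847] [0.4519679  0.19450092] yaw 168.10249266737688
toolx yaw 168.59887776804305 shift [ 0.29214963 -1.06444817 20.65300245]
```

The measured length is 92.8 mm (93 given) and the yaw agrees. Going down and closing on the tab's 14 mm faces.

```bash
python3 -m handwheel '0 0 0.5 0.3 -1.05 5 1; 0 0 0.5 0.3 -1.05 10 1; 0 0 0.5 0.3 -1.05 14 1; 0 0 0.5 0.3 -1.05 17 1; 0 0 0.5 0.3 -1.05 19 1; 0 0 0.5 0.3 -1.05 20.3 1; 0 0 0.5 0.3 -1.05 20.3 1; 0 0 0.5 0.3 -1.05 20.3 1' 8; python3 -m handwheel '0 0 0 0 0 0 0; 0 0 0 0 0 0 0; 0 0 0 0 0 0 0; 0 0 0 0 0 0 0; 0 0 0 0 0 0 0; 0 0 0 0 0 0 0; 0 0 0 0 0 0 0; 0 0 0 0 0 0 0' 8
```

```text
time_s: 2.1
tcp_pos: [0.4563, 0.1944, 0.0239]
eef_rot: [-0.0, 0.103, 0.995, 0.0]
ft_force: [-1.1, 0.3, 0.0]
width: 0.997
time_s: 2.9
tcp_pos: [0.4568, 0.1933, 0.0237]
eef_rot: [-0.0, 0.104, 0.995, 0.0]
ft_force: [-0.3, -0.3, 0.0]
width: 0.354
```

```bash
python3 -m handwheel '0 0 0 0 0 0 0; 0 0 0 0 0 0 0; 0 0 0 0 0 0 0; 0 0 0 0 0 0 0; 0 0 0 0 0 0 0; 0 0 0 0 0 0 0; 0 0 0 0 0 0 0; 0 0 0 0 0 0 0' 8
```

```text
time_s: 3.7
tcp_pos: [0.4568, 0.1934, 0.0237]
eef_rot: [-0.0, 0.104, 0.995, 0.0]
ft_force: [-0.1, 0.6, -0.9]
width: 0.153
```

Width 0.153 of 92 mm is 14 mm, so the tab is gripped. Now lift and carry it over the cradle.

```bash
python3 -m handwheel '0 0 0 0 0 -3 0; 0 0 0 0 0 -7 0; 0 0 0 0 0 -12 0; 0 0 0 0 0 -17 0; 0 0 0 0 0 -20 0; 0 0 0 0 0 -20 0' 10; python3 -m handwheel '0 0 -4 -1 -4 0 0; 0 0 -8 -3 -8.5 0 0; 0 0 -12.5 -4.5 -13 0 0; 0 0 -12.5 -6 -18 0 0; 0 0 -12.5 -8 -23 0 0; 0 0 -12.5 -9.5 -28 0 0; 0 0 -12.5 -10.8 -32 0 0; 0 0 -12.5 -10.8 -32.8 0 0'; python3 -m handwheel '0 0 0 0 0 0 0; 0 0 0 0 0 0 0; 0 0 0 0 0 0 0'; python3 - <<'E'
from h import *
im,ci=snap('wrist','wrist2'); print(ctrl.sense()['tcp_pos'],ctrl.sense()['eef_rot'],ctrl.sense()['ft_force'])
E
```

```text
time_s: 4.3
tcp_pos: [0.459, 0.1944, 0.2282]
eef_rot: [0.003, 0.104, 0.995, 0.002]
ft_force: [-0.2, 0.3, -1.2]
width: 0.152
time_s: 5.1
tcp_pos: [0.4936, -0.1568, 0.2229]
eef_rot: [-0.0, -0.001, 1.0, -0.002]
ft_force: [0.5, -0.2, -1.4]
width: 0.152
time_s: 5.4
tcp_pos: [0.4946, -0.1478, 0.2233]
eef_rot: [-0.0, -0.006, 1.0, 0.0]
ft_force: [0.3, -0.3, -0.6]
width: 0.155
[ 0.49469846 -0.14793738  0.22345855] [-1.83817018e-04 -6.28876436e-03  9.99980138e-01  3.76512105e-04] [ 0.37756555  0.95938323 -1.19679823]
```

View pics/wrist2.png

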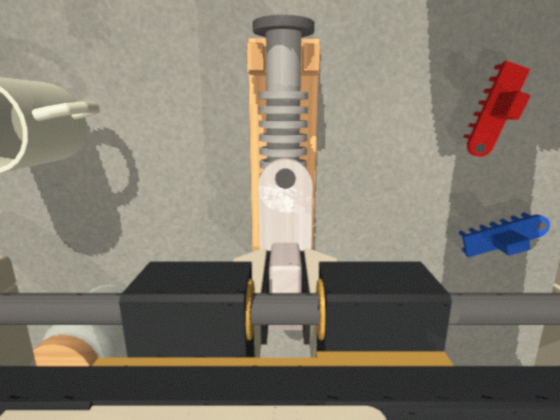

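The leaf is held straight in the hand, with its rivet at (285,178). Beyond it the near end of the cradle is visible: flange at (283,25), block at about (283,55), thread crests at rows 92-165. I'll enlarge that area.

```bash
python3 - <<'E'
from h import *
im,ci=load('wrist2')
c=cv2.resize(im[10:170,230:340],None,fx=3.6,fy=3.6,interpolation=cv2.INTER_CUBIC); cv2.imwrite('pics/crop3.png',c); print(c.shape)
g=cv2.cvtColor(im,cv2.COLOR_BGR2GRAY).astype(int)
for u in (262,265,285,303,306): print(u,g[85:165,u].tolist())
hsv=cv2.cvtColor(im,cv2.COLOR_BGR2HSV); m=(hsv[:,:,0]<25)&(hsv[:,:,1]>90)
for v in (45,55,65,80,90,120,150,200,230):
  u=np.nonzero(m[v,235:335])[0]+235; print(v,u.min(),u.max(), [ (plane(ci,x,v,z)[:2]).round(4).tolist() for x in(u.min(),u.max()) for z in ((.059,) if v<70 else (.012,))])
for v in(76,80,84): print(v,g[v,255:315].tolist())
E
```

```text
(576, 396, 3)
262 [146, 147, 145, 147, 147, 146, 147, 146, 151, 151, 153, 152, 151, 139, 137, 143, 146, 146, 148, 146, 149, 144, 148, 147, 149, 149, 151, 153, 152, 150, 155, 155, 154, 157, 155, 153, 144, 142, 147, 151, 151, 156, 175, 195, 201, 201, 199, 188, 157, 145, 145, 145, 148, 147, 151, 157, 174, 199, 205, 206, 196, 157, 132, 139, 143, 144, 147, 147, 150, 160, 184, 194, 200, 188, 144, 129, 140, 145, 143, 143]
265 [137, 139, 140, 139, 140, 145, 155, 164, 165, 165, 168, 167, 162, 143, 130, 138, 143, 143, 141, 144, 149, 157, 164, 164, 166, 166, 167, 162, 148, 145, 143, 138, 140, 135, 133, 138, 152, 166, 165, 163, 164, 166, 162, 148, 137, 139, 139, 132, 106, 115, 149, 161, 165, 166, 165, 165, 174, 188, 193, 194, 177, 126, 108, 139, 158, 162, 163, 165, 165, 167, 176, 191, 190, 156, 109, 87, 106, 142, 159, 162]
285 [187, 182, 178, 175, 176, 178, 182, 185, 191, 189, 191, 190, 181, 155, 138, 133, 127, 120, 122, 121, 134, 166, 182, 186, 189, 191, 189, 181, 162, 137, 128, 123, 123, 122, 119, 132, 161, 184, 188, 192, 188, 185, 185, 162, 137, 122, 122, 119, 120, 130, 153, 177, 185, 189, 18
[... 1595 characters left out ...]
8, 130, 120, 111, 120, 139, 144, 148, 147, 147, 145, 146, 149, 143, 141, 143, 143, 148, 151]
80 [142, 141, 134, 134, 141, 143, 147, 148, 147, 146, 140, 133, 139, 149, 158, 162, 169, 174, 181, 182, 185, 186, 187, 189, 188, 191, 195, 195, 191, 192, 188, 185, 183, 179, 175, 172, 166, 159, 160, 156, 143, 138, 129, 120, 109, 122, 142, 152, 155, 155, 156, 153, 150, 152, 149, 149, 149, 151, 152, 155]
84 [144, 138, 137, 137, 140, 143, 146, 146, 149, 147, 141, 133, 140, 148, 158, 165, 167, 172, 177, 179, 182, 183, 183, 179, 182, 186, 189, 191, 191, 189, 188, 185, 179, 176, 172, 171, 163, 163, 162, 155, 144, 138, 124, 118, 110, 122, 139, 154, 154, 154, 153, 151, 154, 154, 150, 146, 148, 151, 153, 160]
```

View pics/crop3.png

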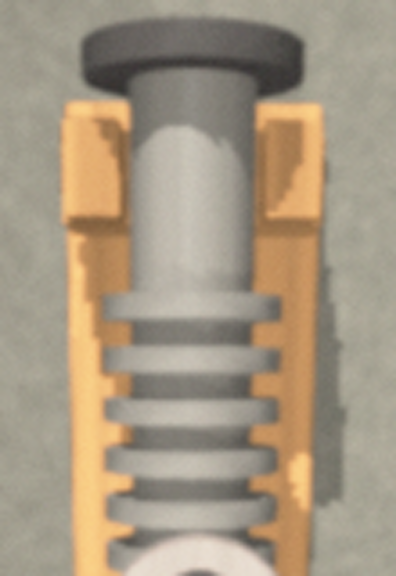

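```bash
python3 - <<'E'
from h import *
im,ci=load('wrist2')
for a,b in((20.65,28.35),(35.8,43.3),(50.1,57.5),(64.3,72.2)):
  p,q=[plane(ci,284.5,85+x,.082) for x in(a,b)]; print('crest',p[:2].round(4),q[:2].round(4),((p+q)/2)[0].round(4))
print('spindle shaft edges z.06',plane(ci,267,80,.06)[:2],plane(ci,299.5,80,.06)[:2])
print('crest sides z.06',plane(ci,258.5,120,.06)[:2],plane(ci,308,120,.06)[:2])
t=np.array([.4947,-.14794,.22346]); z=t[2]-.0237+.018
print('rivet',plane(ci,285,178,z)[:2]-t[:2],'round end',plane(ci,285,159,z)[:2]-t[:2], 'z',z)
E
```

```text
crest [ 0.4156 -0.1483] [ 0.4217 -0.1482] 0.4187
crest [ 0.4277 -0.1481] [ 0.4338 -0.148 ] 0.4308
crest [ 0.4395 -0.148 ] [ 0.4456 -0.1479] 0.4425
crest [ 0.4514 -0.1478] [ 0.4581 -0.1477] 0.4547
spindle shaft edges z.06 [ 0.39431239 -0.16380453] [ 0.3939264  -0.13554509]
crest sides z.06 [ 0.42809023 -0.17146055] [ 0.42748458 -0.12706177]
rivet [-0.04493694  0.00049079] round end [-0.0540196   0.00036629] z 0.21775999999999998
```

The crests measure 12 mm apart at x = 0.4187, 0.4308, 0.4425 and 0.4547, so grooves are at 0.4607, 0.4727 and 0.4847. The leaf origin is about 1 mm off the TCP towards the robot. That puts the target TCP at (0.4737, -0.1495). The TCP should be at z 0.096 when home and 0.104 on the crests. I'll descend to just above.

```bash
python3 -m handwheel '0 0 0.3 2.1 -0.13 3 0; 0 0 0.3 2.1 -0.13 6 0; 0 0 0.3 2.1 -0.13 8.5 0; 0 0 0.3 2.1 -0.13 10.5 0; 0 0 0.3 2.1 -0.13 11.3 0; 0 0 0.3 2.1 -0.13 11.3 0; 0 0 0.3 2.1 -0.13 11.3 0; 0 0 0.3 2.1 -0.13 11.3 0' 10; python3 - <<'E'
from bench import ctrl
s=ctrl.sense(); print(s['tcp_pos'],s['eef_rot'],s['ft_force'],s['width'])
E
```

```text
time_s: 6.25
tcp_pos: [0.4744, -0.1514, 0.1118]
eef_rot: [0.001, -0.002, 1.0, -0.0]
ft_force: [0.0, 0.2, -1.1]
width: 0.149
[ 0.47441756 -0.15138717  0.11176825] [ 9.45269990e-04 -2.39813828e-03  9.99996673e-01 -9.71652818e-05] [ 0.03324082  0.20217643 -1.12075784] 0.14927556129802552
```

```bash
python3 -m handwheel '0 0 0 0.07 0.15 0.2 0; 0 0 0 0.07 0.15 0.4 0; 0 0 0 0.07 0.15 0.6 0; 0 0 0 0.07 0.15 0.7 0; 0 0 0 0.07 0.15 0.7 0'; python3 -m handwheel '0 0 0 0 0 0.1 0; 0 0 0 0 0 0.2 0; 0 0 0 0 0 0.2 0'
```

```text
time_s: 6.75
tcp_pos: [0.4728, -0.1499, 0.1035]
eef_rot: [-0.0, -0.002, 1.0, 0.0]
ft_force: [-0.3, 0.1, -0.9]
width: 0.152
time_s: 7.05
tcp_pos: [0.4728, -0.1499, 0.1016]
eef_rot: [-0.0, -0.002, 1.0, 0.0]
ft_force: [0.4, -0.2, -0.8]
width: 0.152
```

TCP is at 0.1016 with no contact, so the teeth seem to be entering the grooves. Continuing gently.

```bash
python3 -m handwheel '0 0 0 0 0 0.1 0; 0 0 0 0 0 0.2 0; 0 0 0 0 0 0.2 0'; python3 -m handwheel '0 0 0 0 0 0.1 0; 0 0 0 0 0 0.2 0; 0 0 0 0 0 0.2 0'
```

```text
time_s: 7.35
tcp_pos: [0.4728, -0.1499, 0.0996]
eef_rot: [-0.0, -0.002, 1.0, 0.0]
ft_force: [-0.1, -1.0, -1.9]
width: 0.154
time_s: 7.65
tcp_pos: [0.4728, -0.1499, 0.0976]
eef_rot: [-0.0, -0.002, 1.0, 0.0]
ft_force: [1.0, 0.3, -1.7]
width: 0.154
```

```bash
python3 -m handwheel '0 0 0 0 0 0.1 0; 0 0 0 0 0 0.1 0'; python3 -m handwheel '0 0 0 0 0 0.05 0; 0 0 0 0 0 0.05 0';python3 -m handwheel '0 0 0 0 0 0.05 0; 0 0 0 0 0 0.05 0'
```

```text
time_s: 7.85
tcp_pos: [0.4728, -0.1499, 0.0966]
eef_rot: [-0.0, -0.002, 1.0, 0.0]
ft_force: [-0.2, 0.2, -1.0]
width: 0.152
time_s: 8.05
tcp_pos: [0.4728, -0.1499, 0.0962]
eef_rot: [-0.0, -0.002, 1.0, 0.0]
ft_force: [0.2, -0.0, -1.5]
width: 0.152
time_s: 8.25
tcp_pos: [0.4729, -0.1499, 0.0957]
eef_rot: [0.0, -0.002, 1.0, -0.0]
ft_force: [0.0, 1.3, -0.6]
width: 0.148
```

```bash
python3 -m handwheel '0 0 0 0 0 0.05 0; 0 0 0 0 0 0.05 0'; python3 -m handwheel '0 0 0 0 0 0.05 0; 0 0 0 0 0 0.05 0';python3 - <<'E'
from h import *
print([ctrl.sense()['ft_force'].round(2)])
im,_=snap('side','side1'); im2,_=snap('scene','scene1'); r,_=snap('wrist','wrist3')
f=lambda i:cv2.resize(i,(400,300),interpolation=cv2.INTER_CUBIC)[:,:,::-1]
cv2.imwrite('pics/v1.png',np.vstack([np.hstack([f(im[180:240,280:360]),f(im2[135:225,180:300])]),np.hstack([f(r[120:420,80:480]),f(im)])]))
E
```

```text
time_s: 8.45
tcp_pos: [0.473, -0.15, 0.0954]
eef_rot: [0.0, -0.002, 1.0, -0.0]
ft_force: [0.4, 0.5, 1.0]
width: 0.148
time_s: 8.65
tcp_pos: [0.4731, -0.1501, 0.0951]
eef_rot: [0.0, -0.002, 1.0, -0.0]
ft_force: [-1.6, 0.2, 6.9]
width: 0.153
[array([-1.57,  0.16,  6.86])]
```

View pics/v1.png

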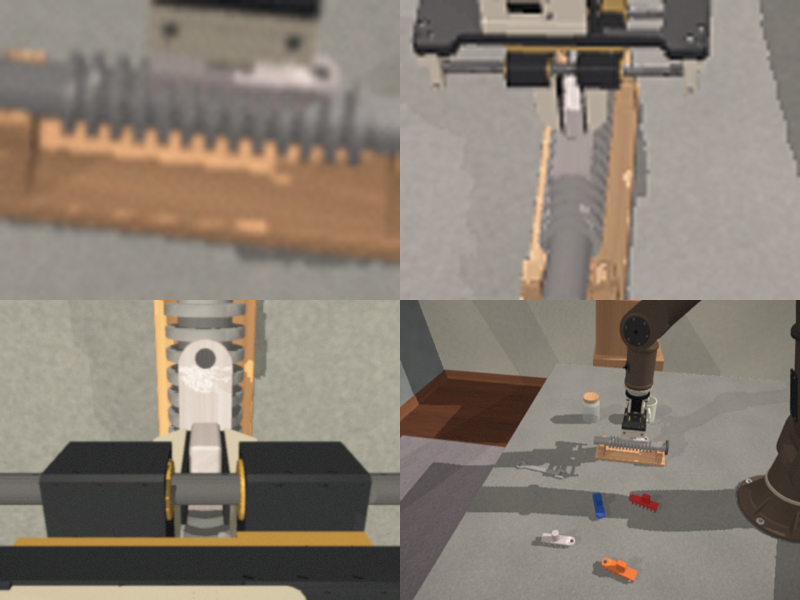

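The images show the teeth sunk between the crests and the back lying flat on the thread. The force rose at z ≈ 0.0953, which matches home (0.0957). I'll ease off, release and rise.

```bash
python3 -m handwheel '0 0 0 0 0 -0.06 0; 0 0 0 0 0 -0.06 0; 0 0 0 0 0 -0.06 0.45; 0 0 0 0 0 -0.06 0.45; 0 0 0 0 0 -0.06 0.45; 0 0 0 0 0 -0.06 0.45; 0 0 0 0 0 -0.06 0.45; 0 0 0 0 0 -0.06 0.45'; python3 -m handwheel '0 0 0 0 0 -0.06 0.45; 0 0 0 0 0 -2 0.45; 0 0 0 0 0 -6 0.45; 0 0 0 0 0 -11 0.45; 0 0 0 0 0 -13 0; 0 0 0 0 0 -13 0; 0 0 0 0 0 -13 0; 0 0 0 0 0 -13 0';  python3 - <<'E'
from h import *
r,_=snap('wrist','wrist4'); print(ctrl.sense()['tcp_pos'],ctrl.sense()['width'])
E
```

```text
time_s: 9.6
tcp_pos: [0.4729, -0.1499, 0.0953]
eef_rot: [-0.0, -0.002, 1.0, 0.0]
ft_force: [-0.5, 0.6, 1.0]
width: 0.446
time_s: 10.4
tcp_pos: [0.4721, -0.1496, 0.2241]
eef_rot: [-0.001, -0.002, 1.0, 0.0]
ft_force: [0.1, -0.5, -0.4]
width: 0.15
[ 0.47201119 -0.14964852  0.2239815 ] 0.10560931781061197
```

View pics/wrist4.png

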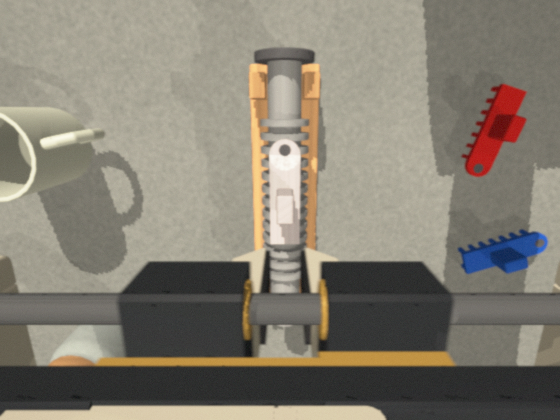

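The leaf sits along the thread: rivet (285,150), square end about row 243, with crests showing evenly on both sides. I'll work out the press points.

```bash
python3 - <<'E'
from h import *
from scipy.spatial.transform import Rotation as R
im,ci=load('wrist4')
g=cv2.cvtColor(im,cv2.COLOR_BGR2GRAY).astype(int); print(g[128:146,279].tolist(),g[232:252,285].tolist())
for z in(.09,.098):
  for v in(137.5,150,243): print(z,v,plane(ci,285,v,z)[:2].round(4))
print(R.from_quat(np.roll(ctrl.sense()['eef_rot'],-1)).as_matrix().round(4))
E
```

```text
[129, 126, 123, 124, 123, 124, 157, 173, 179, 182, 183, 191, 217, 227, 230, 229, 229, 226] [172, 171, 172, 171, 172, 174, 178, 176, 179, 180, 179, 173, 151, 135, 128, 124, 116, 99, 85, 111]
0.09 137.5 [ 0.4181 -0.149 ]
0.09 150 [ 0.4284 -0.1489]
0.09 243 [ 0.5116 -0.1485]
0.098 137.5 [ 0.4175 -0.149 ]
0.098 150 [ 0.4275 -0.149 ]
0.098 243 [ 0.5084 -0.1485]
[[-1.0e+00 -4.4e-03 -2.5e-03]
 [-4.4e-03  1.0e+00  4.0e-04]
 [ 2.5e-03  4.0e-04 -1.0e+00]]
```

Centre is about (0.472, -0.149). The length comes out at 93.5 mm with z = 0.09, which supports the home height. Now the rounded-half press at x ≈ 0.442.

```bash
python3 -m handwheel '0 0 0 3 0.05 0 0; 0 0 0 3 0.05 4 0; 0 0 0 3 0.05 8 0; 0 0 0 3 0.05 11 0; 0 0 0 3 0.05 12.4 0; 0 0 0 3 0.05 12.7 0; 0 0 0 3 0.05 12.7 0; 0 0 0 3 0.05 12.7 0'; python3 -m handwheel '0 0 0 0 0 0.1 0; 0 0 0 0 0 0.2 0; 0 0 0 0 0 0.2 0'
```

```text
time_s: 11.25
tcp_pos: [0.4433, -0.1497, 0.0988]
eef_rot: [0.0, -0.002, 1.0, -0.0]
ft_force: [0.5, 0.0, -0.1]
width: 0.003
time_s: 11.55
tcp_pos: [0.4431, -0.1495, 0.0967]
eef_rot: [0.0, -0.002, 1.0, 0.0]
ft_force: [0.1, 0.1, 0.0]
width: 0.011
```

```bash
python3 -m handwheel '0 0 0 0 0 0.1 0; 0 0 0 0 0 0.2 0; 0 0 0 0 0 0.3 0; 0 0 0 0 0 0.4 0;0 0 0 0 0 0.4 0'; python3 -m handwheel '0 0 0 0 0 0.1 0; 0 0 0 0 0 0.2 0; 0 0 0 0 0 0.2 0';python3 -m handwheel '0 0 0 0 0 0.05 0; 0 0 0 0 0 0.05 0'
```

```text
time_s: 12.05
tcp_pos: [0.4427, -0.1495, 0.0921]
eef_rot: [-0.0, -0.002, 1.0, 0.0]
ft_force: [-0.2, 0.0, -0.3]
width: 0.007
time_s: 12.35
tcp_pos: [0.4428, -0.1496, 0.0902]
eef_rot: [-0.0, -0.002, 1.0, 0.0]
ft_force: [0.6, 0.7, -0.2]
width: 0.005
time_s: 12.55
tcp_pos: [0.4428, -0.1496, 0.0899]
eef_rot: [-0.0, -0.002, 1.0, 0.0]
ft_force: [-1.0, -0.3, 4.0]
width: 0.006
```

Contact is at z = 0.090, exactly the home height of the back. I'll hold a little more force for about 0.4 s.

```bash
python3 -m handwheel '0 0 0 0 0 0.02 0; 0 0 0 0 0 0.02 0; 0 0 0 0 0 0.02 0; 0 0 0 0 0 0.02 0'
```

```text
time_s: 12.95
tcp_pos: [0.4428, -0.1496, 0.0897]
eef_rot: [0.0, -0.002, 1.0, 0.0]
ft_force: [-1.5, -0.4, 4.7]
width: 0.009
```

4-5 N held. Now up over the tab to the square half.

```bash
python3 -m handwheel '0 0 0 0 0 -2 0; 0 0 0 0 0 -6 0; 0 0 0 -3 0 -6 0; 0 0 0 -5.9 0 -6 0; 0 0 0 -5.9 0 -5.5 0; 0 0 0 -5.9 0 -3 0; 0 0 0 -5.9 0 -1 0; 0 0 0 -5.9 0 -1 0'; python3 -m handwheel '0 0 0 0 0 0.1 0; 0 0 0 0 0 0.2 0; 0 0 0 0 0 0.3 0; 0 0 0 0 0 0.4 0; 0 0 0 0 0 0.4 0'; python3 -m handwheel '0 0 0 0 0 0.1 0; 0 0 0 0 0 0.2 0; 0 0 0 0 0 0.3 0; 0 0 0 0 0 0.3 0'
```

```text
time_s: 13.75
tcp_pos: [0.4995, -0.1488, 0.0971]
eef_rot: [-0.003, -0.002, 1.0, 0.0]
ft_force: [-0.4, -0.5, -0.7]
width: 0.004
time_s: 14.25
tcp_pos: [0.502, -0.1493, 0.0959]
eef_rot: [0.0, -0.002, 1.0, 0.0]
ft_force: [-0.0, -0.4, 0.0]
width: 0.005
time_s: 14.65
tcp_pos: [0.5018, -0.1492, 0.0924]
eef_rot: [-0.0, -0.002, 1.0, 0.0]
ft_force: [0.0, 0.1, 0.2]
width: 0.006
```

```bash
python3 -m handwheel '0 0 0 0 0 0.1 0; 0 0 0 0 0 0.2 0; 0 0 0 0 0 0.2 0'; python3 -m handwheel '0 0 0 0 0 0.05 0; 0 0 0 0 0 0.05 0'
```

```text
time_s: 14.95
tcp_pos: [0.5018, -0.1493, 0.0905]
eef_rot: [-0.0, -0.002, 1.0, 0.0]
ft_force: [0.4, -0.5, 0.2]
width: 0.007
time_s: 15.15
tcp_pos: [0.5019, -0.1493, 0.0901]
eef_rot: [0.0, -0.002, 1.0, 0.0]
ft_force: [-0.2, -0.3, -0.3]
width: 0.004
```

```bash
python3 -m handwheel '0 0 0 0 0 0.05 0; 0 0 0 0 0 0.05 0; 0 0 0 0 0 0.05 0'; python3 -m handwheel '0 0 0 0 0 0.03 0; 0 0 0 0 0 0.03 0; 0 0 0 0 0 0.03 0; 0 0 0 0 0 0.03 0'
```

```text
time_s: 15.45
tcp_pos: [0.502, -0.1494, 0.0898]
eef_rot: [0.0, -0.002, 1.0, -0.0]
ft_force: [-0.2, -0.8, 3.5]
width: 0.004
time_s: 15.85
tcp_pos: [0.5021, -0.1494, 0.0897]
eef_rot: [0.0, -0.002, 1.0, -0.0]
ft_force: [-0.5, 0.3, 5.4]
width: 0.008
```

Contact here is also at z = 0.090, so the leaf does not rock. I'll rise clear and take a last look.

```bash
python3 -m handwheel '0 0 0 0 0 -2 0; 0 0 0 0 0 -6 0; 0 0 0 0 0 -11 0; 0 0 0 -2 0 -14 0; 0 0 0 -2 0 -14 0; 0 0 0 -2 0 -14 0'; python3 - <<'E'
from h import *
r,ci=snap('wrist','wrist5'); s,_=snap('side','side2')
f=lambda i:cv2.resize(i,(400,300),interpolation=cv2.INTER_CUBIC)[:,:,::-1]
cv2.imwrite('pics/v2.png',np.hstack([f(r[0:300,80:480]),f(s[180:240,280:360])])); print(ctrl.sense()['tcp_pos'],ctrl.sense()['ft_force'])
E
```

```text
time_s: 16.45
tcp_pos: [0.5221, -0.149, 0.2293]
eef_rot: [0.0, -0.002, 1.0, 0.0]
ft_force: [-0.3, -0.4, -0.3]
width: 0.003
[ 0.52064332 -0.14897459  0.2278946 ] [ 0.22892515 -1.46001255 -0.27608671]
```

View pics/v2.png

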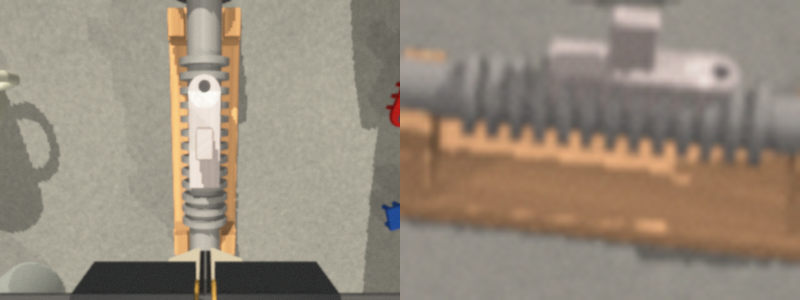

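The leaf is seated flat and along the axis, the robot is clear, and the surroundings look unchanged.

```bash
python3 -c "
from bench import ctrl
print(ctrl.sign_off())"
```

```text
the job is handed in; nothing more can be done
None
```

The job is handed in: the matching leaf (rectangular tab) is seated in the thread near the middle, released, and it did not rock. It took about 16.5 s of robot time, and sign-off gives no verdict.

- **Seating:** I found the grooves from the wrist picture, and the teeth dropped in on the first descent without searching. The hand stopped at z = 0.0953 m against 0.0957 expected for home. The highest force I read was about 7–8 N, well under the 25 N limit.
- **Rock check:** with the fingers shut, I pressed the rounded half first, then the square half, at about 4–5 N each. Both touched at z ≈ 0.090 m, the home height of the back, so both halves are level.
- **Last look:** the leaf lies flat and straight on the thread with the robot clear of it. No check failed or disagreed. I saw nothing else disturbed, but I did not measure the other leaf, mug or spanner again.

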